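Lens barrel from its latched case into the V-block

ROBOT

A 6-joint arm with a two-finger parallel gripper is mounted at the origin on the work surface; the furniture and walls round the work are solid. World frame = base frame: x ahead of the robot, y to its left, z up, the work surface at z = 0. Lengths are in m, angles in rad, forces in N, time in s.
With the tool pointing down it reaches from about 0.35 to 0.775 m from the base axis. Payload 7.3 kg.
Tool frame: the origin (TCP) lies midway between the tips of the shut fingers; the grasp point (between the pads) lies 19 mm behind it (robot.grip_depth is the z of the grasp point in the tool frame, in m); z points along the fingers, y is the line along which they close (so a half turn about z gives the same grasp; the last joint's range is limited). The gripper opens to 92 mm and grips with 3 to 60 N. Pads are 19 mm wide; open, the fingers measure 130 mm over their backs; the gripper's body (75 mm by 190 mm) begins 47 mm behind the grasp point.
Start: joints at [1.039, 0.342, 1.524, -0, 1.275, -0.146], TCP at [0.198, 0.486, 0.227] pointing down, gripper open.
Joint ranges: [-2.53, 2.53], [-0.77, 2.02], [0.04, 2.7], [-1, 4.14], [0.28, 2.66], [-3.11, 3.11]. Speed limits (rad/s): [2.57, 2.57, 3.14, 3.14, 3.14, 3.14].

INTERFACE

Orientations are given as [roll, pitch, yaw] about the fixed x, y, z axes, in that order (R = Rz(yaw) Ry(pitch) Rx(roll)).
In Python, from cell import robot, viewer gives the robot as it stands.
- The arm moves only by the tool step_arm, never from a script. Its argument "increments" is a list of rows, each an object with "delta_pos": the shift along the tool's x, y, z in cm, a list of three; "dr": the turn, a rotation vector about the tool's x, y, z in degrees, a list of three; "fingers": the closure, from -1 (fully open) to 1 (shut), so that 0 is half open. In form: [{"delta_pos": [tx, ty, tz], "dr": [wx, wy, wz], "fingers": fingers}, ...]. A call has exactly 5 rows; each row is the pose to reach, as a shift and turn from the pose commanded when the call began, along the tool's axes at that moment; what a row does not reach only later rows make up. A row lasts 1/8 s, in which the tool goes at most 62.5 mm and 10.7 degrees, less where a joint would pass 70% of its speed; a pose out of reach is approached as far as the arm can. A call with a gripper value outside its range is refused whole. The fingers move at their own pace and stop on an object; "newtons" is the grip in N (left out, the last holds). Time passes only in rows, so rows that repeat a pose let the fingers close, or fill a call up. It gives the time, the measured TCP pose, the force, the opening and the grip force at its end, in the units of the state.
- robot.observe(): the state, without advancing time (a new reading comes with each control period).
- viewer.read_camera(name): name is "scene" or "top" or "wrist"; returns the picture (400x640x3 uint8, red, green, blue); there is no depth.
- viewer.camera_params(name): a dict with "K" (3x3 intrinsics, pixels), "T" (4x4, takes a point from camera to world coordinates). Camera axes: x right, y down, z forward; pixel columns grow to the right and rows downward; lengths in m; the calibration is good to about 2 mm. A picture is of the moment at which its call begins: read the wrist's pose just before it. camera_params takes no time and is no camera call; for the wrist camera it gives the pose at the moment of the call.
- robot.hand_in(): hands the job in; it is judged then, once.
The state is a dict: "time": time; "qpos": joint angles; "qvel": joint speeds; "joint_efforts": joint torques, N m; "tool_pos": TCP position; "tool_rot": TCP orientation; "contact_force": force on the tool from outside, world axes, zero at the start; "torque": the same for the moment, N m; "opening": finger opening in m; "grip_force": force on a finger pad.
Only numpy, scipy, OpenCV 4.12 (cv2) and the standard library are available. Lean on these libraries where they do the work, as an engineer would, in place of code of your own. Each camera call takes 0.05 s, during which the arm holds its last target. There are 200 camera calls.

TASK

Swing the latch lever of the small case free, then open the lid and leave it standing open. Take the lens barrel out and seat it lengthwise, roughly centred, in the V of the V-block pair, and finish while still holding it there with the gripper, pressed down gently, with a push of some 10 to 15 N, onto both sides of the V. Do not let go at the end, and do not disturb the round box, the pliers or the roll of tape.

Things in the scene. Friction and masses are not known exactly. Their poses are not given: they have to be found in the camera images.
- case: grey case fixed to the bench, 140 (its x, depth) x 160 (y, width) x 56 mm high shut: tray 24 mm high, 4 mm floor and walls, hollow lid above. Origin: centre of underside; z up; front with latch and pull faces -x. Inside, the barrel lies along case x on two notched rests (42 mm before and behind the middle), axis 32 mm above the bench; the tray beside it is empty, 61 mm to each side wall.
- latch (a joint): latch lever angle, rad: 0 = locked, arm along the case's -y over the lid's catch, which it blocks; grows clockwise seen from above, to 1.75; 1.57 = arm straight to the front (case -x). The lid is free above about 0.9. Light friction, stays where it is left; starts between 0 and 0.25.
- latch_post (a point): middle of the upright steel finger post on the end of the latch arm: round, 10 mm thick, 32 mm tall, standing 44.5 to 76.5 mm above the bench (this point 64.5 mm). 40 mm from the latch's pivot. When locked its axis is 18 mm in front of the lid's front wall.
- latch_pivot (a point): point on the upright pivot axis of the latch lever, at the height of latch_post; fixed on the case, 88 mm in front of its middle and 38 mm to its right (case -y).
- lid (a joint): opening angle of the lid, rad: 0 = shut, 1.57 = standing upright, 1.9 = end stop. The hinge has enough friction for the lid to stay wherever it is left (about 1 to 2 N at the pull).
- lid_pull (a point): grip point of the lid's pull: a square steel stub 12 mm wide (case y) and 12 mm thick, jutting 38 mm from the lid's front wall, 30 mm left of the middle (case +y), 44 mm above the bench when shut. This point is on its axis, 12 mm short of the outer end, 26 mm from the wall. It turns with the lid: lid upright, the stub points up, the lid's edge 26 mm below this point.
- lid_hinge (a point): middle of the lid's hinge line, which runs along the case's y at the back edge of the tray, 24 mm above the bench; its y axis is the hinge axis. The pull point is 166 mm in front of it and 20 mm above it when shut.
- barrel_center (a point): centre of the lens barrel: a plain brass cylinder 30 mm in diameter and 110 mm long with thin dark bands and a glass lens in each end, 0.1 to 0.2 kg. Its x axis is the barrel's axis. It starts shut in the case.
- vee_seat (a point): where the seated barrel's centre belongs in the V-block pair: two steel blocks in line (each 26 mm long, 60 wide, 48 high, smooth 90 degree V open upwards) on a dark plate 150 x 76 x 10 mm fixed to the bench, with a 50 mm gap between them for fingers, open down to the plate. Midway in the gap, 55 mm above the bench; block tops at 58 mm. x = along the V, y = its left, z up.
- vee_left: the left (vee_seat +y) halves of both V-blocks, carrying the left contact line. Origin: on the base plate, 10 mm above the bench, under vee_seat.
- vee_right: the right (vee_seat -y) halves of both V-blocks, carrying the right contact line. Same origin.
- barrel: the lens barrel as a solid; origin on its side wall, 15 mm off its axis at mid-length, so use barrel_center for its place.
- round_box: bystander: open round wooden box, 75 mm wide, 50 mm high; origin under its centre.
- pliers_blue: bystander: pliers with blue grips, 161 x 45 x 12 mm, lying flat; origin under its centre, length along its y.
- masking_tape: bystander: roll of tape lying flat, 115 mm wide, 30 mm high; origin under its centre.
Things that resemble listed ones, but are neither listed nor needed, are in the scene too. Leave any orange look-alike of the part that bears vee_seat alone.

How it is judged:
On the way, in this order (a step that is already met when the one before it is completed fails the run):
1. the latch lever is swung free (past 1.2 rad) while the lid is still shut (value of joint latch above 1.2 rad and value of joint lid below 0.08 rad), for 0.1 s.
2. the lid is opened to at least 1.2 rad (value of joint lid above 1.2 rad), for 0.2 s.
At the end, for the whole second after the job is handed in: Barrel in the V: centre within 15 mm of the seat along it, 3 mm across and in height, axis within 0.06 rad; at rest; fingers bear on it with over 2 N; it presses on each side of the V with over 3 N (its weight alone gives under 1.5 N each). The lid stands open beyond 1.2 rad (x of barrel_center in the frame of vee_seat between -0.015 and 0.015 m and y of barrel_center in the frame of vee_seat between -0.003 and 0.003 m and z of barrel_center in the frame of vee_seat between -0.003 and 0.003 m and angle between the x axis of barrel_center and the x axis of vee_seat, either way round below 0.06 rad and contact force between barrel and vee_left above 3 N and contact force between barrel and vee_right above 3 N and contact force between the fingers and barrel above 2 N and linear speed of barrel below 0.02 m/s and value of joint lid above 1.2 rad); the arm keeps its last pose, push and grip.
It fails at once if the barrel is pressed into the V with more than 60 N on one side (contact force between barrel and vee_left above 60 N or contact force between barrel and vee_right above 60 N).
It fails at once if the round box is moved by more than 30 mm (distance of round_box from where it was at the start of the episode above 0.03 m).
It fails at once if the pliers is moved by more than 30 mm (distance of pliers_blue from where it was at the start of the episode above 0.03 m).
It fails at once if the roll of tape is moved by more than 30 mm (distance of masking_tape from where it was at the start of the episode above 0.03 m).
It also fails if it takes over 64 s, if anything falls off the work surface, if the arm or the gripper's body presses on something with over 40 N, if the wrist force passes 120 N, or if a joint passes its speed limit or range.

## Working session

There is one attempt and no reset: what is moved stays moved. The work goes in short steps, Python scripts to look and compute and a tool call to move; the robot and the scene stay as the last step left them, time stands still between calls to the robot, and variables do not carry over. Pictures are saved under pics/ and viewed, at most 10 in all, crops included, and the job is handed in when it is done.

Besides the shell and the picture viewer there is one more tool, called after "Emit:" as name(argument=value, ...) on one line, values as JSON. step_arm: Moves the arm, as the interface text tells. Its arguments: {"type":"object","properties":{"increments":{"type":"array"},"newtons":{"type":"number"}},"required":["increments"]}

```bash
mkdir -p pics; ls; python3 - <<'E'
from cell import robot, viewer
import cv2
for n in("scene","top"):
    im=viewer.read_camera(n); cv2.imwrite(f"pics/{n}0.png",im[:,:,::-1])
    p=viewer.camera_params(n); print(n,p["K"],p["T"])
print(robot.observe())
E
```

```text
pics
scene [[422.04473192   0.         320.40121169]
 [  0.         422.04473192 207.07696539]
 [  0.           0.           1.        ]] [[ 0.35798008 -0.59798492  0.71712223 -0.14543396]
 [-0.93353918 -0.21371872  0.28780011 -0.32545639]
 [-0.01883768 -0.77248841 -0.6347494   0.68853837]
 [ 0.          0.          0.          1.        ]]
top [[407.19594115   0.         324.49461262]
 [  0.         407.19594115 195.30597562]
 [  0.           0.           1.        ]] [[ 0.01901735 -0.9928467   0.11787182  0.44548058]
 [-0.99975903 -0.01759066  0.01313236 -0.03233414]
 [-0.01096498 -0.11809316 -0.99294198  1.11045663]
 [ 0.          0.          0.          1.        ]]
{'time': 0.1, 'qpos': array([ 1.03902277e+00,  3.42649515e-01,  1.52488025e+00, -2.13591946e-05,
        1.27540705e+00, -1.45992508e-01]), 'qvel': array([-0.00155875, -0.00094277, -0.00339028,  0.00117248,  0.00114309,
       -0.00207428]), 'joint_efforts': array([ 1.93437561e-03, -4.32002592e+01, -2.44695514e+01,  7.19484617e-02,
        5.27603785e-02, -8.29389865e-05]), 'tool_pos': array([0.19735234, 0.48611985, 0.22613069]), 'tool_rot': array([-3.14025982e+00, -1.75332721e-04,  2.75581772e+00]), 'contact_force': array([-0.0701504 , -0.8257751 , -0.04416504]), 'torque': array([0.03254758, 0.05787996, 0.01709116]), 'grip_force': 0.0, 'opening': 0.09171521669119498}
```

View pics/top0.png

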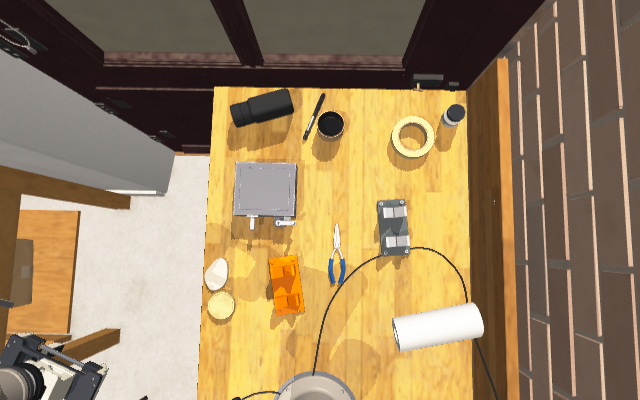

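View pics/scene0.png

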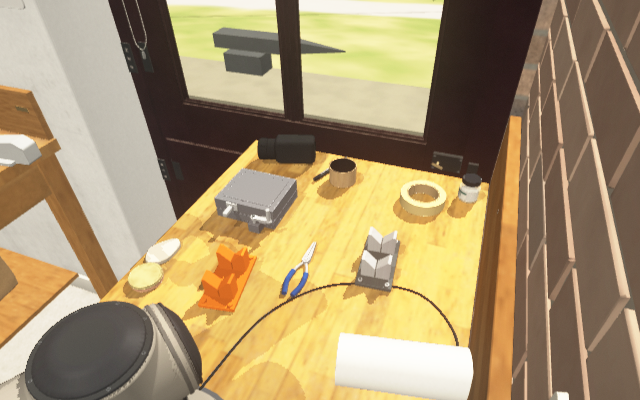

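The top view shows the grey case at about (265,190), its pull at (252,222), its latch at (285,223) and the steel V-blocks at (394,228). The pliers are at (337,255), the box at (331,125) and the tape at (412,137). The scene view agrees.

```bash
cat > h.py <<'E'
import numpy as np, cv2
from cell import robot, viewer
from scipy.spatial.transform import Rotation as R
def ray(p,u,v,z):
    K,T=p["K"],p["T"]; d=T[:3,:3]@np.linalg.solve(K,[u,v,1.]); o=T[:3,3]
    return o+d*(z-o[2])/d[2]
def proj(p,X):
    c=np.linalg.inv(p["T"])@np.r_[X,1.]; q=p["K"]@c[:3]; return q[:2]/q[2]
def tool():
    s=robot.observe(); return s["tool_pos"],R.from_euler("xyz",s["tool_rot"]),s
def delta(pos,rpy):
    """shift (cm) and turn (deg) in tool axes from the present pose to pos,rpy"""
    p,r,_=tool(); g=R.from_euler("xyz",rpy)
    return np.round(r.inv().apply(np.array(pos)-p)*100,2), np.round((r.inv()*g).as_rotvec(degrees=True),1)
E
python3 - <<'E'
from h import *
im=cv2.imread("pics/top0.png")
a=cv2.resize(im[150:240,215:315],(400,360),interpolation=cv2.INTER_CUBIC)
b=cv2.resize(im[185:275,345:445],(400,360),interpolation=cv2.INTER_CUBIC)
cv2.imwrite("pics/crops.png",np.hstack([a,b]))
p=viewer.camera_params("top")
hsv=cv2.cvtColor(im,cv2.COLOR_BGR2HSV)
g=((hsv[...,1]<70)&(hsv[...,2]>30)).astype(np.uint8)
for nm,(u0,u1,v0,v1),z in(("case",(225,305,155,218),.056),("vee",(370,420,190,265),.01)):
    m=np.zeros_like(g); m[v0:v1,u0:u1]=g[v0:v1,u0:u1]
    c=max(cv2.findContours(m,cv2.RETR_EXTERNAL,cv2.CHAIN_APPROX_NONE)[0],key=cv2.contourArea)
    bx=cv2.boxPoints(cv2.minAreaRect(c)); P=np.array([ray(p,*q,z)[:2] for q in bx])
    print(nm,bx.tolist(),P.round(4).tolist(),P.mean(0),[np.linalg.norm(P[i]-P[i-1]).round(4) for i in range(4)],[np.degrees(np.arctan2(*(P[i]-P[i-1])[::-1])).round(1) for i in range(4)])
for q in((331,125),(412,137),(337,255),(265,95),(284,285)): print(q,ray(p,*q,.03).round(3))
E
```

```text
case [[232.72084045410156, 216.49179077148438], [234.34657287597656, 161.216064453125], [296.82196044921875, 163.0535888671875], [295.19622802734375, 218.32931518554688]] [[0.511, 0.219], [0.6571, 0.2214], [0.6549, 0.0561], [0.5092, 0.0564]] [0.58305361 0.13823158] [np.float64(0.1626), np.float64(0.1461), np.float64(0.1652), np.float64(0.1457)] [np.float64(89.4), np.float64(0.9), np.float64(-90.7), np.float64(179.9)]
vee [[361.7992858886719, 203.23538208007812], [411.4894104003906, 195.92800903320312], [419.7112731933594, 251.83657836914062], [370.0211486816406, 259.1439514160156]] [[0.5563, -0.1194], [0.5786, -0.254], [0.4286, -0.2749], [0.4067, -0.1425]] [ 0.49254751 -0.19770438] [np.float64(0.1513), np.float64(0.1364), np.float64(0.1515), np.float64(0.1342)] [np.float64(8.8), np.float64(-80.6), np.float64(-172.0), np.float64(99.4)]
(331, 125) [ 0.767 -0.032  0.03 ]
(412, 137) [ 0.737 -0.252  0.03 ]
(337, 255) [ 0.417 -0.054  0.03 ]
(265, 95) [0.849 0.151 0.03 ]
(284, 285) [0.336 0.083 0.03 ]
```

View pics/crops.png

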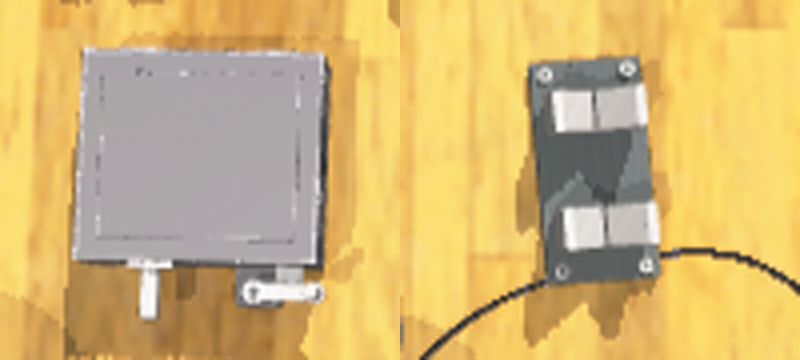

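The crop shows the latch pivot at top pixel (278,223), the post at (294.5,223), the pull at (252,222) and the plate centred at about (394,227). The case's x axis is roughly world +x. I'll hover in front of the case for a close look.

```bash
python3 - <<'E'
from h import *
p=viewer.camera_params("top")
print("pivot",ray(p,278,223,.05),"post",ray(p,294.5,223,.0765),"pull",ray(p,252.2,228,.05))
for a in((544,75),(628,68),(562,271),(646,265)): print(ray(p,(a[0]-400)/4+345,a[1]/4+185,.012))
print(delta([.46,.10,.28],[np.pi,0,np.pi]))
E
```

```text
pivot [0.49658266 0.10141701 0.05      ] post [0.49608016 0.05613679 0.0765    ] pull [0.48234476 0.16822956 0.05      ]
[ 0.55558065 -0.17113092  0.012     ]
[ 0.56135615 -0.22784786  0.012     ]
[ 0.42447037 -0.18346452  0.012     ]
[ 0.42951059 -0.23937386  0.012     ]
(array([-38.86, -25.9 ,  -5.36]), array([ -0.1,  -0. , -22.1]))
```

Emit:
step_arm(increments=[{"delta_pos": [-5, -3.3, -2], "dr": [0, 0, -5], "fingers": 0.3}, {"delta_pos": [-10, -6.7, -5.4], "dr": [0, 0, -10], "fingers": 0.3}, {"delta_pos": [-15, -10, -5.4], "dr": [0, 0, -15], "fingers": 0.3}, {"delta_pos": [-20, -13.3, -5.4], "dr": [0, 0, -22], "fingers": 0.3}, {"delta_pos": [-25, -16.7, -5.4], "dr": [0, 0, -22], "fingers": 0.3}])

```text
time: 0.72
tool_pos: [0.367, 0.2359, 0.2807]
tool_rot: [3.141, 0.0, 3.141]
contact_force: [0.3, 1.1, 0.7]
opening: 0.0464
grip_force: 0.0
```

```bash
python3 - <<'E'
from h import *
print(tool()[2]); print(delta([.46,.10,.28],[np.pi,0,np.pi]))
E
```

```text
{'time': 0.725, 'qpos': array([ 3.95099214e-01,  1.35266672e-01,  1.64856528e+00,  8.41127523e-05,
        1.35756039e+00, -1.17548130e+00]), 'qvel': array([-1.14259893, -0.04212   ,  0.05447106,  0.00152836, -0.01579879,
       -1.08966382]), 'joint_efforts': array([ 6.23356953e+00, -3.44767642e+01, -2.43521780e+01, -3.14329017e-02,
        4.50607818e-01,  9.88419391e-01]), 'tool_pos': array([0.36700742, 0.23585811, 0.28068825]), 'tool_rot': array([3.14143965e+00, 1.53195009e-04, 3.14135904e+00]), 'contact_force': array([0.33641014, 1.06533418, 0.73856224]), 'torque': array([ 0.01717624, -0.0417366 , -0.03720401]), 'grip_force': 0.0, 'opening': 0.04641254199855408}
(array([ -9.3 , -13.58,   0.07]), array([ 0.,  0., -0.]))
```

Emit:
step_arm(increments=[{"delta_pos": [-3, -4.5, 0], "dr": [0, 0, 0], "fingers": 0.5}, {"delta_pos": [-6, -9, 0], "dr": [0, 0, 0], "fingers": 0.5}, {"delta_pos": [-9.3, -13, 0], "dr": [0, 0, 0], "fingers": 0.5}, {"delta_pos": [-9.3, -13, 0], "dr": [0, 0, 0], "fingers": 0.5}, {"delta_pos": [-9.3, -13, 0], "dr": [0, 0, 0], "fingers": 0.5}])

```text
time: 1.35
tool_pos: [0.4586, 0.1076, 0.2803]
tool_rot: [3.141, -0.001, 3.139]
contact_force: [0.3, -0.1, -0.3]
opening: 0.0232
grip_force: 0.0
```

```bash
python3 - <<'E'
from h import *
p=viewer.camera_params("wrist"); im=viewer.read_camera("wrist"); cv2.imwrite("pics/w1.png",im[:,:,::-1])
np.savez("w1.npz",**p); print(p, tool()[0])
E
```

```text
{'K': array([[336.09364499,   0.        , 320.16272844],
       [  0.        , 336.09364499, 199.87707809],
       [  0.        ,   0.        ,   1.        ]]), 'T': array([[ 1.57551974e-03,  9.61358654e-01,  2.75294489e-01,
         3.83708285e-01],
       [ 9.99998646e-01, -1.64569960e-03,  2.39378229e-05,
         1.06479031e-01],
       [ 4.76064864e-04,  2.75294078e-01, -9.61359945e-01,
         4.38721885e-01],
       [ 0.00000000e+00,  0.00000000e+00,  0.00000000e+00,
         1.00000000e+00]])} [0.45840389 0.10810861 0.28047313]
```

View pics/w1.png

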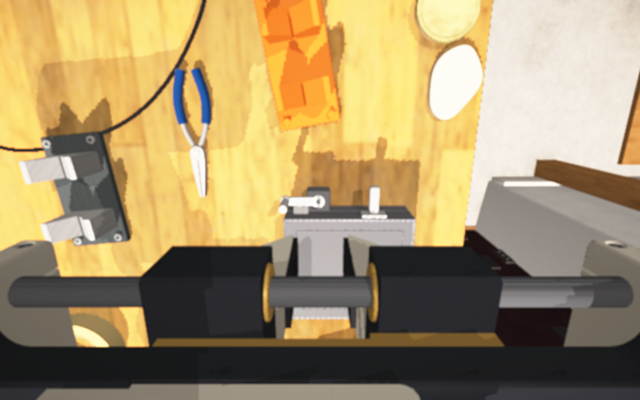

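The wrist view shows the pivot at about (320,201), the post near (283,209), the pull at (374,200) and the V-block plate at about (85,188). I'll enlarge it for exact pixels.

```bash
python3 - <<'E'
from h import *
im=cv2.imread("pics/w1.png")
a=cv2.resize(im[180:235,265:425],(800,275),interpolation=cv2.INTER_CUBIC)
b=cv2.resize(im[125:250,10:170],(400,312),interpolation=cv2.INTER_CUBIC)
cv2.imwrite("pics/w1c.png",np.vstack([a,np.hstack([b,0*b])]))
E
```

```text
(no output)
```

View pics/w1c.png

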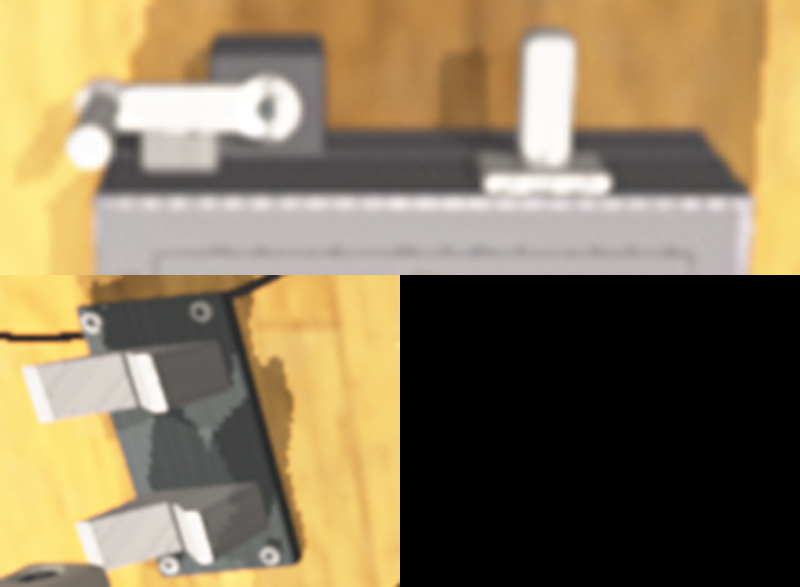

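```bash
python3 - <<'E'
from h import *
p=dict(np.load("w1.npz"))
f=lambda u,v,z:ray(p,265+u/5,180+v/5,z).round(4)
print("post",f(90,148,.0765),f(98,98,.0445),"pivot",f(268,108,.047))
print("pull",f(549,35,.050),f(545,165,.050)); print("lid",f(98,197,.056),f(750,195,.056))
g=lambda u,v:ray(p,10+u/2.5,125+(v-275)/2.5,.012)
S=[g(91,322),g(200,312),g(169,566),g(269,555)]
print(np.round(S,4),np.mean(S,0)); t=pt=viewer.camera_params("top")
for a,b in((0,2),(1,3)): d=S[b]-S[a]; print(np.degrees(np.arctan2(d[1],d[0])))
E
```

```text
post [0.4988 0.0645 0.0765] [0.4962 0.0631 0.0445] pivot [0.4981 0.1046 0.047 ]
pull [0.4792 0.1715 0.05  ] [0.5117 0.172  0.05  ]
lid [0.5177 0.0636 0.056 ] [0.5175 0.2207 0.056 ]
[[ 0.4318 -0.2383  0.012 ]
 [ 0.4269 -0.1825  0.012 ]
 [ 0.5644 -0.2256  0.012 ]
 [ 0.5581 -0.1698  0.012 ]] [ 0.4953169  -0.20403399  0.012     ]
5.491315779511995
5.5291665892537125
```

Emit:
step_arm(increments=[{"delta_pos": [-2, -2.2, 4], "dr": [0, 0, 0], "fingers": 0.45}, {"delta_pos": [-3.9, -4.4, 9], "dr": [0, 0, 0], "fingers": 0.45}, {"delta_pos": [-3.9, -4.4, 14], "dr": [0, 0, 0], "fingers": 0.45}, {"delta_pos": [-3.9, -4.4, 18.5], "dr": [0, 0, 0], "fingers": 0.45}, {"delta_pos": [-3.9, -4.4, 18.5], "dr": [0, 0, 0], "fingers": 0.45}])

```text
time: 2.02
tool_pos: [0.4953, 0.0647, 0.0934]
tool_rot: [3.141, -0.007, 3.142]
contact_force: [-0.1, -0.3, 0.6]
opening: 0.0253
grip_force: 0.0
```

Emit:
step_arm(increments=[{"delta_pos": [0, 0, 2.2], "dr": [0, 0, 0], "fingers": 0.45}, {"delta_pos": [0, 0, 4.3], "dr": [0, 0, 0], "fingers": 0.45}, {"delta_pos": [0, 0, 4.3], "dr": [0, 0, 0], "fingers": 0.6}, {"delta_pos": [0, 0, 4.3], "dr": [0, 0, 0], "fingers": 0.9}, {"delta_pos": [0, 0, 4.3], "dr": [0, 0, 0], "fingers": 0.9}], newtons=8)

```text
time: 2.65
tool_pos: [0.4991, 0.0646, 0.0545]
tool_rot: [3.14, 0.003, 3.14]
contact_force: [0.1, 5.7, 1.7]
opening: 0.0095
grip_force: 8.0
```

Emit:
step_arm(increments=[{"delta_pos": [0.6, 0.04, 0], "dr": [0, 0, 0], "fingers": 0.9}, {"delta_pos": [1.18, 0.18, 0], "dr": [0, 0, 0], "fingers": 0.9}, {"delta_pos": [1.75, 0.4, 0], "dr": [0, 0, 0], "fingers": 0.9}, {"delta_pos": [2.26, 0.7, 0], "dr": [0, 0, 0], "fingers": 0.9}, {"delta_pos": [2.73, 1.08, 0], "dr": [0, 0, 0], "fingers": 0.9}], newtons=12)

```text
time: 3.28
tool_pos: [0.4736, 0.075, 0.0547]
tool_rot: [3.141, 0.007, 3.14]
contact_force: [4.8, 1.7, -1.7]
opening: 0.0102
grip_force: 12.0
```

Emit:
step_arm(increments=[{"delta_pos": [0.4, 0.43, 0], "dr": [0, 0, 0], "fingers": 0.9}, {"delta_pos": [0.74, 0.93, 0], "dr": [0, 0, 0], "fingers": 0.9}, {"delta_pos": [1.0, 1.47, 0], "dr": [0, 0, 0], "fingers": 0.9}, {"delta_pos": [1.17, 2.04, 0], "dr": [0, 0, 0], "fingers": 0.9}, {"delta_pos": [1.26, 2.64, 0], "dr": [0, 0, 0], "fingers": 0.9}])

```text
time: 3.9
tool_pos: [0.4581, 0.1005, 0.0538]
tool_rot: [-3.141, 0.001, 3.14]
contact_force: [0.9, -2.4, 6.0]
opening: 0.0097
grip_force: 12.0
```

Emit:
step_arm(increments=[{"delta_pos": [0, 0, 0], "dr": [0, 0, 0], "fingers": 0.9}, {"delta_pos": [0, 0, 0], "dr": [0, 0, 0], "fingers": 0.45}, {"delta_pos": [0, 0, 0], "dr": [0, 0, 0], "fingers": 0.45}, {"delta_pos": [0, 0, -2], "dr": [0, 0, 0], "fingers": 0.45}, {"delta_pos": [0, 0, -5], "dr": [0, 0, 0], "fingers": 0.45}])

```text
time: 4.53
tool_pos: [0.457, 0.1006, 0.1024]
tool_rot: [-3.141, -0.003, 3.14]
contact_force: [0.1, 0.2, 0.6]
opening: 0.0254
grip_force: 0.0
```

```bash
python3 - <<'E'
from h import *
im=viewer.read_camera("scene"); cv2.imwrite("pics/s2.png",cv2.resize(im[140:260,180:360,::-1],(720,480)))
print(delta([.491,.172,.11],[np.pi,0,np.pi]))
E
```

```text
(array([-3.15,  7.12, -0.35]), array([ 0. ,  0.2, -0.1]))
```

View pics/s2.png

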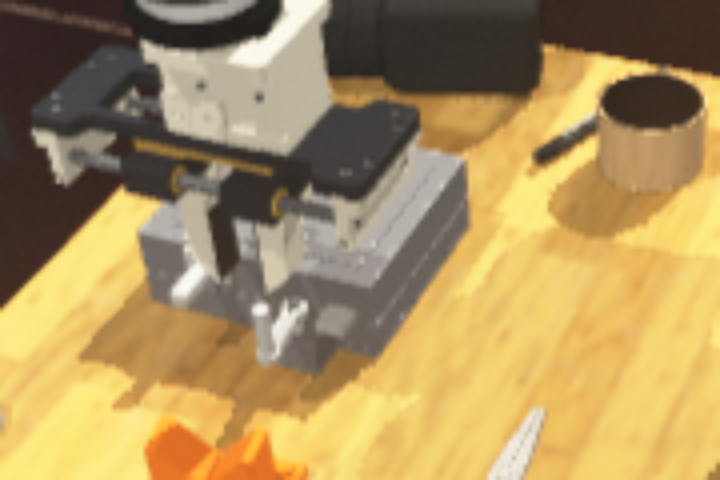

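The lever now points to the front, its post seen at (262,335) in the crop, and the lid is still shut. Next is the pull.

Emit:
step_arm(increments=[{"delta_pos": [-1.6, 3.5, -0.5], "dr": [0, 0, 0], "fingers": 0.4}, {"delta_pos": [-3.2, 7.1, -0.5], "dr": [0, 0, 0], "fingers": 0.4}, {"delta_pos": [-3.2, 7.1, -0.5], "dr": [0, 0, 0], "fingers": 0.4}, {"delta_pos": [-3.2, 7.1, 2], "dr": [0, 0, 0], "fingers": 0.4}, {"delta_pos": [-3.2, 7.1, 4], "dr": [0, 0, 0], "fingers": 0.4}])

```text
time: 5.2
tool_pos: [0.4893, 0.1708, 0.0617]
tool_rot: [-3.141, -0.002, 3.14]
contact_force: [0.7, -0.3, -0.3]
opening: 0.0276
grip_force: 0.0
```

Emit:
step_arm(increments=[{"delta_pos": [0, 0, 2], "dr": [0, 0, 0], "fingers": 0.4}, {"delta_pos": [0, 0, 3.7], "dr": [0, 0, 0], "fingers": 0.4}, {"delta_pos": [0, 0, 3.7], "dr": [0, 0, 0], "fingers": 0.6}, {"delta_pos": [0, 0, 3.7], "dr": [0, 0, 0], "fingers": 0.9}, {"delta_pos": [0, 0, 3.7], "dr": [0, 0, 0], "fingers": 0.9}], newtons=12)

```text
time: 5.82
tool_pos: [0.4901, 0.1726, 0.0264]
tool_rot: [3.14, 0.0, 3.139]
contact_force: [-1.8, 7.6, -1.9]
opening: 0.0119
grip_force: 12.0
```

Emit:
step_arm(increments=[{"delta_pos": [-0.29, 0, -1.65], "dr": [0, 0, 0], "fingers": 0.9}, {"delta_pos": [-0.73, 0, -3.26], "dr": [0, 0, 0], "fingers": 0.9}, {"delta_pos": [-1.34, 0, -4.81], "dr": [0, 0, 0], "fingers": 0.9}, {"delta_pos": [-2.09, 0, -6.31], "dr": [0, 0, 0], "fingers": 0.9}, {"delta_pos": [-2.99, 0, -7.71], "dr": [0, 0, 0], "fingers": 0.9}], newtons=18)

```text
time: 6.45
tool_pos: [0.52, 0.1726, 0.1039]
tool_rot: [3.14, 0.0, 3.14]
contact_force: [1.6, 5.9, -5.2]
opening: 0.0118
grip_force: 18.0
```

Emit:
step_arm(increments=[{"delta_pos": [-1.04, 0, -1.31], "dr": [0, 0, 0], "fingers": 0.9}, {"delta_pos": [-2.21, 0, -2.51], "dr": [0, 0, 0], "fingers": 0.9}, {"delta_pos": [-3.48, 0, -3.59], "dr": [0, 0, 0], "fingers": 0.9}, {"delta_pos": [-4.86, 0, -4.52], "dr": [0, 0, 0], "fingers": 0.9}, {"delta_pos": [-6.33, 0, -5.34], "dr": [0, 0, 0], "fingers": 0.9}])

```text
time: 7.08
tool_pos: [0.5827, 0.1724, 0.1572]
tool_rot: [3.14, -0.002, 3.14]
contact_force: [-1.7, 3.9, -3.1]
opening: 0.0118
grip_force: 18.0
```

Emit:
step_arm(increments=[{"delta_pos": [-1.54, 0, -0.65], "dr": [0, 0, 0], "fingers": 0.9}, {"delta_pos": [-3.13, 0, -1.15], "dr": [0, 0, 0], "fingers": 0.9}, {"delta_pos": [-4.77, 0, -1.47], "dr": [0, 0, 0], "fingers": 0.9}, {"delta_pos": [-6.44, 0, -1.65], "dr": [0, 0, 0], "fingers": 0.9}, {"delta_pos": [-8.1, 0, -1.65], "dr": [0, 0, 0], "fingers": 0.9}])

```text
time: 7.7
tool_pos: [0.6643, 0.1721, 0.1742]
tool_rot: [3.14, -0.0, 3.14]
contact_force: [-2.6, 2.5, 0.5]
opening: 0.0117
grip_force: 18.0
```

Emit:
step_arm(increments=[{"delta_pos": [0, 0, 0], "dr": [0, 0, 0], "fingers": 0.9}, {"delta_pos": [0, 0, 0], "dr": [0, 0, 0], "fingers": 0.3}, {"delta_pos": [0, 0, 0], "dr": [0, 0, 0], "fingers": 0.3}, {"delta_pos": [0, 0, -2.5], "dr": [0, 0, 0], "fingers": 0.3}, {"delta_pos": [0, 0, -6], "dr": [0, 0, 0], "fingers": 0.3}])

```text
time: 8.32
tool_pos: [0.6635, 0.1707, 0.232]
tool_rot: [-3.141, -0.003, 3.139]
contact_force: [0.2, 0.5, 0.0]
opening: 0.032
grip_force: 0.0
```

```bash
python3 - <<'E'
from h import *
im=viewer.read_camera("scene"); cv2.imwrite("pics/s3.png",cv2.resize(im[100:250,180:380,::-1],(720,540)))
print(delta([.5865,.142,.24],[np.pi,0,np.pi]))
E
```

```text
(array([ 7.89, -2.91, -0.18]), array([ 0. ,  0.4, -0.1]))
```

View pics/s3.png

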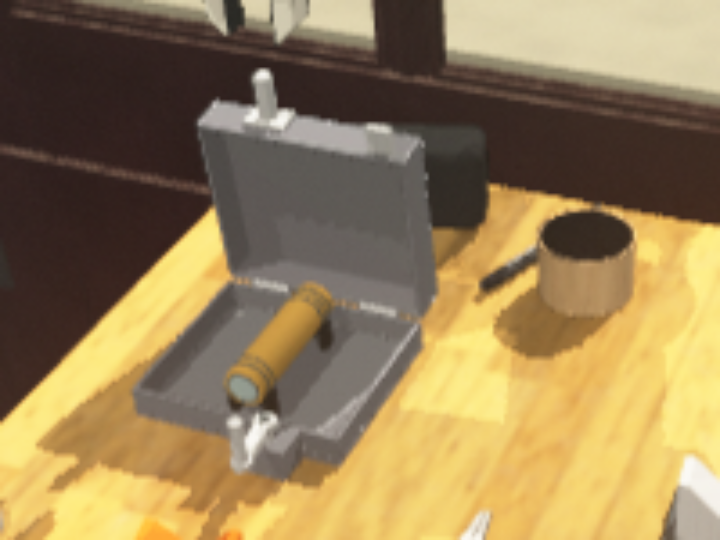

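The lid stands open at about 1.5 rad, and the barrel lies in the tray at (280,345) in the crop. I'll go above the barrel and then down.

Emit:
step_arm(increments=[{"delta_pos": [4.2, -1.5, 0], "dr": [0, 0, 0], "fingers": -0.3}, {"delta_pos": [8.4, -2.9, 0], "dr": [0, 0, 0], "fingers": -0.3}, {"delta_pos": [8.4, -2.9, 5], "dr": [0, 0, 0], "fingers": -0.3}, {"delta_pos": [8.4, -2.9, 10], "dr": [0, 0, 0], "fingers": -0.3}, {"delta_pos": [8.4, -2.9, 10], "dr": [0, 0, 0], "fingers": -0.3}])

```text
time: 9.0
tool_pos: [0.5775, 0.1418, 0.1293]
tool_rot: [-3.14, -0.008, 3.14]
contact_force: [0.4, -0.2, 0.2]
opening: 0.0598
grip_force: 0.0
```

```bash
python3 - <<'E'
from h import *
p=viewer.camera_params("wrist"); im=viewer.read_camera("wrist"); cv2.imwrite("pics/w4.png",im[:,:,::-1]); np.savez("w4.npz",**p)
print(tool()[0],delta([.580,.142,.016],[np.pi,0,np.pi]))
hsv=cv2.cvtColor(im,cv2.COLOR_RGB2HSV)
print(proj(p,[.532,.142,.032]),proj(p,[.5865,.142,.047]))
for x in(.535,.55,.565):
    v=int(proj(p,[x,.142,.032])[1]); 
    if v<400: print(x,v,im[v,250:390:7].tolist())
E
```

```text
[0.57958172 0.14209788 0.13213238] (array([-0.08, -0.  , 11.61]), array([-0. , -0.2, -0.1]))
[322.12636536 144.96749134] [322.18541826 219.61880588]
0.535 148 [[195, 186, 189], [195, 187, 190], [140, 133, 135], [131, 125, 126], [132, 127, 127], [131, 126, 126], [130, 125, 126], [131, 126, 127], [110, 107, 108], [116, 118, 116], [115, 119, 116], [116, 121, 116], [111, 112, 110], [131, 127, 125], [131, 127, 126], [132, 129, 127], [131, 127, 125], [133, 129, 128], [133, 127, 128], [133, 126, 128]]
0.55 168 [[193, 187, 187], [190, 185, 184], [130, 124, 125], [129, 124, 124], [130, 125, 126], [128, 124, 124], [104, 101, 102], [96, 93, 95], [164, 119, 55], [204, 152, 69], [220, 167, 76], [224, 169, 76], [213, 160, 73], [136, 115, 97], [131, 126, 127], [130, 125, 126], [128, 124, 124], [128, 123, 124], [129, 125, 124], [129, 126, 124]]
0.565 187 [[194, 185, 185], [128, 121, 121], [130, 123, 124], [128, 123, 124], [130, 124, 125], [130, 125, 126], [118, 114, 114], [99, 96, 95], [163, 119, 55], [203, 151, 70], [220, 166, 77], [222, 169, 78], [209, 157, 72], [136, 124, 118], [129, 125, 125], [128, 123, 124], [130, 124, 125], [128, 124, 124], [130, 126, 126], [128, 123, 124]]
```

View pics/w4.png

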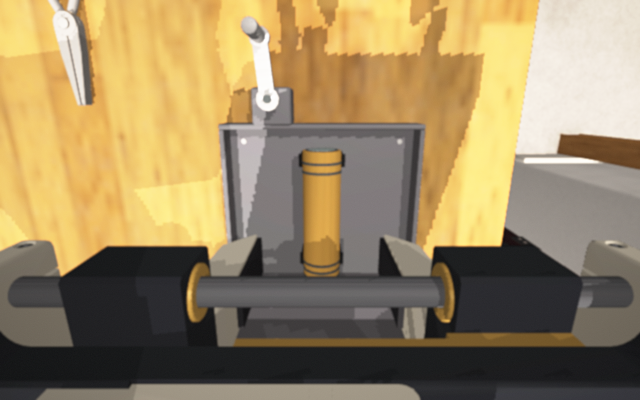

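The barrel is centred between the fingers, with its axis at column 322 as predicted. I'll go down and grasp it.

Emit:
step_arm(increments=[{"delta_pos": [0, 0, 4], "dr": [0, 0, 0], "fingers": -0.3}, {"delta_pos": [0, 0, 8], "dr": [0, 0, 0], "fingers": -0.3}, {"delta_pos": [0, 0, 10.5], "dr": [0, 0, 0], "fingers": -0.3}, {"delta_pos": [0, 0, 11.6], "dr": [0, 0, 0], "fingers": -0.3}, {"delta_pos": [0, 0, 11.6], "dr": [0, 0, 0], "fingers": -0.1}])

```text
time: 9.68
tool_pos: [0.5814, 0.1425, 0.0179]
tool_rot: [3.141, 0.002, 3.14]
contact_force: [0.6, -0.2, 1.3]
opening: 0.0539
grip_force: 0.0
```

Emit:
step_arm(increments=[{"delta_pos": [0, 0, 0], "dr": [0, 0, 0], "fingers": 0.2}, {"delta_pos": [0, 0, 0], "dr": [0, 0, 0], "fingers": 0.6}, {"delta_pos": [0, 0, 0], "dr": [0, 0, 0], "fingers": 0.8}, {"delta_pos": [0, 0, 0], "dr": [0, 0, 0], "fingers": 0.8}, {"delta_pos": [0, 0, 0], "dr": [0, 0, 0], "fingers": 0.8}], newtons=40)

```text
time: 10.3
tool_pos: [0.581, 0.1425, 0.0176]
tool_rot: [3.141, 0.002, 3.14]
contact_force: [-0.9, -1.1, 5.5]
opening: 0.0291
grip_force: 40.0
```

```bash
python3 - <<'E'
from h import *
p=dict(np.load("w4.npz"))
print("ends",ray(p,322,150,.047),ray(p,322,275,.045)); print(tool()[2])
E
```

```text
ends [0.53392151 0.14184333 0.047     ] [0.63401942 0.14188238 0.045     ]
{'time': 10.3, 'qpos': array([ 1.12499491e-01,  7.00421146e-01,  1.54802641e+00,  9.31691955e-05,
        8.91563283e-01, -1.45661538e+00]), 'qvel': array([ 1.79109550e-03, -1.86874452e-05, -1.43466148e-03,  1.66348520e-03,
        3.91211789e-04,  1.03581016e-03]), 'joint_efforts': array([-6.58720639e-02, -5.10738838e+01, -1.74243647e+01, -2.63509259e-02,
       -1.37033863e-01, -3.68646841e-03]), 'tool_pos': array([0.58101153, 0.14254989, 0.01762354]), 'tool_rot': array([3.14134032e+00, 1.56324205e-03, 3.13985253e+00]), 'contact_force': array([-0.9169735 , -1.07365106,  5.50625114]), 'torque': array([0.07017243, 0.15238961, 0.00017753]), 'grip_force': 40.00069320201874, 'opening': 0.029095366005564345}
```

Emit:
step_arm(increments=[{"delta_pos": [0, 0, -2], "dr": [0, 0, 0], "fingers": 0.8}, {"delta_pos": [0, 0, -5], "dr": [0, 0, 0], "fingers": 0.8}, {"delta_pos": [0, 0, -9], "dr": [0, 0, 0], "fingers": 0.8}, {"delta_pos": [0, 0, -13], "dr": [0, 0, 0], "fingers": 0.8}, {"delta_pos": [1, -3, -15], "dr": [0, 0, 0], "fingers": 0.8}])

```text
time: 10.92
tool_pos: [0.5712, 0.1135, 0.1688]
tool_rot: [3.141, 0.003, -3.141]
contact_force: [-0.7, -0.7, -1.7]
opening: 0.029
grip_force: 40.0
```

Emit:
step_arm(increments=[{"delta_pos": [1.5, -5, 0], "dr": [0, 0, -2], "fingers": 0.8}, {"delta_pos": [3, -10, 0], "dr": [0, 0, -4], "fingers": 0.8}, {"delta_pos": [4.5, -15, 0], "dr": [0, 0, -5.4], "fingers": 0.8}, {"delta_pos": [6, -20, 0], "dr": [0, 0, -5.4], "fingers": 0.8}, {"delta_pos": [7.2, -25, 0], "dr": [0, 0, -5.4], "fingers": 0.8}])

```text
time: 11.55
tool_pos: [0.497, -0.1388, 0.1665]
tool_rot: [3.141, -0.0, -3.049]
contact_force: [1.1, -0.3, -0.8]
opening: 0.0291
grip_force: 40.0
```

```bash
python3 - <<'E'
from h import *
print(tool()[2]['grip_force'],tool()[0],delta([.488,-.205,.13],[np.pi,0,np.pi+np.radians(5.5)]))
E
```

```text
40.00034809112549 [ 0.49695433 -0.13875732  0.16652691] (array([ 1.5 , -6.51,  3.65]), array([ 0. , -0. , -0.2]))
```

Emit:
step_arm(increments=[{"delta_pos": [0.7, -3, 0], "dr": [0, 0, 0], "fingers": 0.8}, {"delta_pos": [1.4, -6, 1], "dr": [0, 0, 0], "fingers": 0.8}, {"delta_pos": [1.5, -6.3, 2.5], "dr": [0, 0, 0], "fingers": 0.8}, {"delta_pos": [1.5, -6.3, 3.7], "dr": [0, 0, 0], "fingers": 0.8}, {"delta_pos": [1.5, -6.3, 3.7], "dr": [0, 0, 0], "fingers": 0.8}])

```text
time: 12.18
tool_pos: [0.4882, -0.2, 0.1284]
tool_rot: [3.139, -0.002, -3.048]
contact_force: [-0.0, 0.5, -0.3]
opening: 0.029
grip_force: 40.0
```

```bash
python3 - <<'E'
from h import *
p=viewer.camera_params("wrist"); im=viewer.read_camera("wrist"); np.savez("w5.npz",**p)
w=cv2.resize(im[60:285,170:470],(800,600),interpolation=cv2.INTER_CUBIC)
cv2.imwrite("pics/w5.png",w[:,:,::-1])
print(tool()[0],delta([.488,-.205,.13],[np.pi,0,np.pi+np.radians(5.5)]))
E
```

```text
[ 0.48872739 -0.20033707  0.12918953] (array([ 0.12, -0.46, -0.08]), array([ 0.1, -0.1, -0.1]))
```

View pics/w5.png

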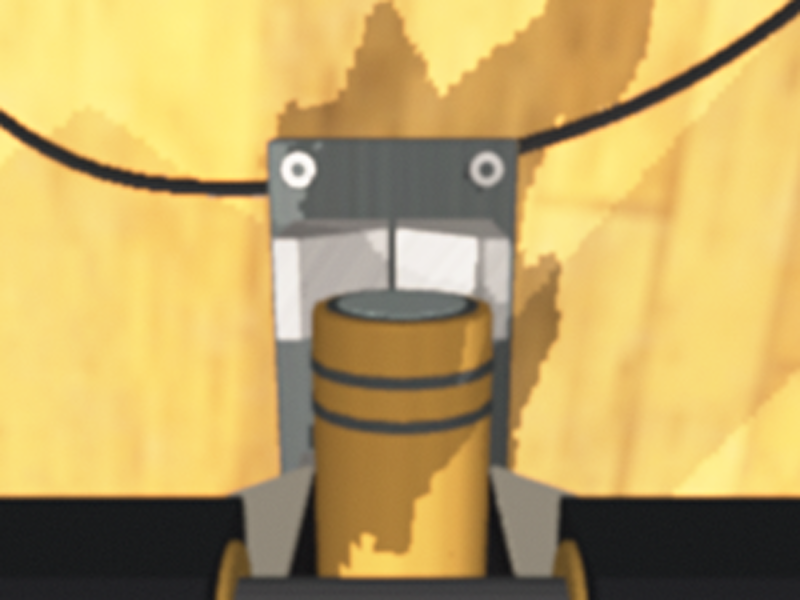

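The V seam shows at crop column 391.5, rows 225 to 290, the near screws at (298,169) and (487,168), and the barrel's near end at (403,305).

```bash
python3 - <<'E'
from h import *
p=dict(np.load("w5.npz")); g=lambda u,v,z:ray(p,170+u*3/8,60+v*3/8,z)
t,r,_=tool()
L=lambda X:(r.inv().apply(X-t)*1000).round(1)
S=[g(298,169,.012),g(487,168,.012)]; print(S,"mid",L(np.mean(S,0)))
print("seam near/far",L(g(391,226,.034)),L(g(392.5,290,.034)))
print("blocktop edge near L/R",L(g(274,238,.058)),L(g(511,238,.058)))
d=S[1]-S[0]; print("yaw of V", np.degrees(np.arctan2(d[1],d[0]))-90, "tool yaw",np.degrees(_["tool_rot"][2]))
z=.129+.0144
for u,v in((310,310),(492,310)): print("barrel side",L(g(u,v,z)))
print("front end",L(g(403,290,z+.015)))
E
```

```text
[array([ 0.43148945, -0.23710783,  0.012     ]), array([ 0.42587233, -0.18079168,  0.012     ])] mid [ 60.5  -3.1 117.3]
seam near/far [45.9 -3.4 95.2] [27.8 -3.  95.2]
blocktop edge near L/R [ 45.7 -32.9  71.2] [45.7 27.4 71.3]
yaw of V 5.695990742835747 tool yaw -174.62998029171237
barrel side [ 45.1 -15.6 -14.2]
barrel side [ 45.1  14.1 -14.1]
front end [ 51.2  -0.5 -29.2]
```

Emit:
step_arm(increments=[{"delta_pos": [0, -0.26, 1], "dr": [0, 0, -0.2], "fingers": 0.8}, {"delta_pos": [0, -0.26, 3], "dr": [0, 0, -0.2], "fingers": 0.8}, {"delta_pos": [0, -0.26, 5.5], "dr": [0, 0, -0.2], "fingers": 0.8}, {"delta_pos": [0, -0.26, 7.5], "dr": [0, 0, -0.2], "fingers": 0.8}, {"delta_pos": [0, -0.26, 8], "dr": [0, 0, -0.2], "fingers": 0.8}])

```text
time: 12.85
tool_pos: [0.4885, -0.2035, 0.0485]
tool_rot: [3.14, -0.002, -3.045]
contact_force: [-0.0, 1.5, -1.0]
opening: 0.029
grip_force: 40.0
```

Emit:
step_arm(increments=[{"delta_pos": [0, 0, 0.1], "dr": [0, 0, 0], "fingers": 0.8}, {"delta_pos": [0, 0, 0.2], "dr": [0, 0, 0], "fingers": 0.8}, {"delta_pos": [0, 0, 0.3], "dr": [0, 0, 0], "fingers": 0.8}, {"delta_pos": [0, 0, 0.4], "dr": [0, 0, 0], "fingers": 0.8}, {"delta_pos": [0, 0, 0.4], "dr": [0, 0, 0], "fingers": 0.8}])

```text
time: 13.48
tool_pos: [0.4891, -0.2041, 0.0458]
tool_rot: [3.142, 0.0, -3.046]
contact_force: [0.2, -0.4, -0.5]
opening: 0.0292
grip_force: 40.0
```

Emit:
step_arm(increments=[{"delta_pos": [0, 0, 0.08], "dr": [0, 0, 0], "fingers": 0.8}, {"delta_pos": [0, 0, 0.16], "dr": [0, 0, 0], "fingers": 0.8}, {"delta_pos": [0, 0, 0.24], "dr": [0, 0, 0], "fingers": 0.8}, {"delta_pos": [0, 0, 0.3], "dr": [0, 0, 0], "fingers": 0.8}, {"delta_pos": [0, 0, 0.3], "dr": [0, 0, 0], "fingers": 0.8}])

```text
time: 14.1
tool_pos: [0.4891, -0.204, 0.0427]
tool_rot: [3.141, -0.0, -3.046]
contact_force: [0.4, 0.2, -0.4]
opening: 0.029
grip_force: 40.0
```

Emit:
step_arm(increments=[{"delta_pos": [0, 0, 0.05], "dr": [0, 0, 0], "fingers": 0.8}, {"delta_pos": [0, 0, 0.1], "dr": [0, 0, 0], "fingers": 0.8}, {"delta_pos": [0, 0, 0.15], "dr": [0, 0, 0], "fingers": 0.8}, {"delta_pos": [0, 0, 0.15], "dr": [0, 0, 0], "fingers": 0.8}, {"delta_pos": [0, 0, 0.15], "dr": [0, 0, 0], "fingers": 0.8}])

```text
time: 14.72
tool_pos: [0.4892, -0.2035, 0.0419]
tool_rot: [3.141, 0.001, -3.046]
contact_force: [-1.5, 4.4, 7.9]
opening: 0.0292
grip_force: 40.0
```

Emit:
step_arm(increments=[{"delta_pos": [0, 0.03, 0], "dr": [0, 0, 0], "fingers": 0.8}, {"delta_pos": [0, 0.06, 0], "dr": [0, 0, 0], "fingers": 0.8}, {"delta_pos": [0, 0.06, 0.03], "dr": [0, 0, 0], "fingers": 0.8}, {"delta_pos": [0, 0.06, 0.06], "dr": [0, 0, 0], "fingers": 0.8}, {"delta_pos": [0, 0.06, 0.06], "dr": [0, 0, 0], "fingers": 0.8}])

```text
time: 15.35
tool_pos: [0.4892, -0.203, 0.0413]
tool_rot: [3.141, 0.001, -3.046]
contact_force: [-1.1, 5.3, 9.2]
opening: 0.0291
grip_force: 40.0
```

Emit:
step_arm(increments=[{"delta_pos": [0, 0.03, 0], "dr": [0, 0, 0], "fingers": 0.8}, {"delta_pos": [0, 0.06, 0], "dr": [0, 0, 0], "fingers": 0.8}, {"delta_pos": [0, 0.06, 0.04], "dr": [0, 0, 0], "fingers": 0.8}, {"delta_pos": [0, 0.06, 0.04], "dr": [0, 0, 0], "fingers": 0.8}, {"delta_pos": [0, 0.06, 0.04], "dr": [0, 0, 0], "fingers": 0.8}])

```text
time: 15.98
tool_pos: [0.4893, -0.2025, 0.0409]
tool_rot: [3.141, 0.001, -3.046]
contact_force: [-1.0, 5.3, 8.3]
opening: 0.0288
grip_force: 40.0
```

Emit:
step_arm(increments=[{"delta_pos": [0, 0.04, 0.03], "dr": [0, 0, 0], "fingers": 0.8}, {"delta_pos": [0, 0.08, 0.06], "dr": [0, 0, 0], "fingers": 0.8}, {"delta_pos": [0, 0.1, 0.08], "dr": [0, 0, 0], "fingers": 0.8}, {"delta_pos": [0, 0.1, 0.08], "dr": [0, 0, 0], "fingers": 0.8}, {"delta_pos": [0, 0.1, 0.08], "dr": [0, 0, 0], "fingers": 0.8}])

```text
time: 16.6
tool_pos: [0.4893, -0.2024, 0.0408]
tool_rot: [-3.14, 0.001, -3.046]
contact_force: [-3.8, 1.5, 12.3]
opening: 0.029
grip_force: 40.0
```

Emit:
step_arm(increments=[{"delta_pos": [0, 0.02, 0.02], "dr": [0, 0, 0], "fingers": 0.8}, {"delta_pos": [0, 0.02, 0.02], "dr": [0, 0, 0], "fingers": 0.8}, {"delta_pos": [0, 0.02, 0.02], "dr": [0, 0, 0], "fingers": 0.8}, {"delta_pos": [0, 0.02, 0.02], "dr": [0, 0, 0], "fingers": 0.8}, {"delta_pos": [0, 0.02, 0.02], "dr": [0, 0, 0], "fingers": 0.8}])

```text
time: 17.23
tool_pos: [0.4893, -0.2024, 0.0408]
tool_rot: [-3.14, 0.002, -3.045]
contact_force: [-3.8, 1.1, 14.7]
opening: 0.0291
grip_force: 40.0
```

```bash
python3 - <<'E'
from h import *
im=viewer.read_camera("wrist"); sc=viewer.read_camera("scene")
a=cv2.resize(im[60:285,170:470],(400,300),interpolation=cv2.INTER_CUBIC); b=cv2.resize(sc[80:305,190:490],(400,300))
cv2.imwrite("pics/f.png",cv2.resize(np.hstack([a,b]),(800,300))[:,:,::-1]); s=tool()[2]; print(s["tool_pos"],s["contact_force"],s["torque"],s["grip_force"])
E
```

```text
[ 0.4893095  -0.20238748  0.04075224] [-4.34841554  0.25854224 14.33277678] [0.2610064  0.67986131 0.01998845] 40.00213444232941
```

View pics/f.png

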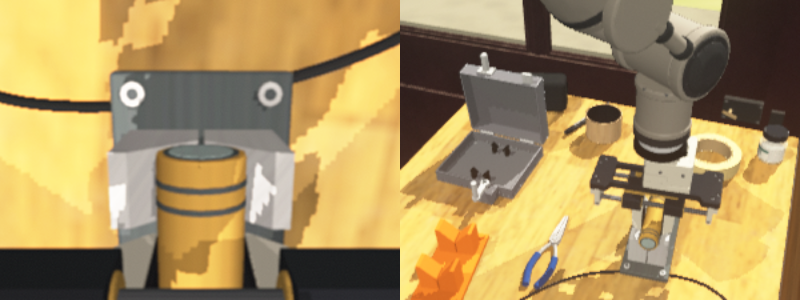

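The barrel sits in the V, seen at (200,220) in the left crop, and is held with about 14 N down and almost no sideways force. The lid is open and the bystanders are untouched, so I'm handing in.

```bash
python3 -c "
from cell import robot
print(robot.hand_in())"
```

```text
the job is handed in; nothing more can be done
None
```

I handed in the job with the latch swung free, the lid standing open and the barrel held seated in the V under about 14 N of downward push; the hand-in call returned no verdict.

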